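Open the terminal box: press its snap tab and push the cover off

TASK

Open the terminal box for inspection: press its snap tab in until the cover springs free, then push the released cover off its seat and along onto the box's own shelf, until the whole wiring opening with its terminals is uncovered. Push with the fingertips: the cover is slid, not lifted, and stays lying flat between the guides on the shelf. Leave the loose workshop things standing round the box where they are.

Things in the scene. Friction and masses are not known exactly. Their poses are not given: they have to be found in the camera images.
- terminal_box: Aluminium terminal box fixed to the worktop, foot 257 x 120 mm. Origin on the worktop under the middle of the cover's seat; +x = the way the cover slides off, y across, z up. Along x (mm): snap tab -81 to -51, seat with cover -45 to 45, wiring opening under it -45 to 40, shelf 40 to 153. Rails and shelf are level, 36 mm above the worktop. Nothing on the box stands above 60 mm.
- shelf_mid (a point): Centre of the shelf's top (z = 36 mm), 100 mm to +x of the box's origin. The shelf is flat and ends in a stop bar 5 mm high at x = 153 to 159 mm in the box's frame; the cover meets it when 108 mm along. Low guides, 4 mm high at y = +-43.5 mm, run along both sides.
- seat_mid (a point): Middle of the seat at rail height (x = 0, y = 0, z = 36 mm in the box's frame). Side guides at y = +-43.5 mm, 48 mm above the worktop (x -49 to 40), with lips reaching in to y = +-38 over the cover's edges: it can only slide. Two sprung ejector pins press its rear edge to +x with about 5 N.
- box_cover: Grey plastic cover, 90 (x) x 84 (y) x 6 mm, 0.1 to 0.21 kg, loose, with a raised push ledge. Origin: centre of its underside; closed, 36 mm above the box's origin with the same axes. The tab's nose blocks it. Tab pressed, the pins move it 7 mm to +x, over the nose; then it slides with 1 to 6 N, and from 16 mm the tab springs up behind it. At 85 mm or more along, the opening is clear.
- push_face (a point): Middle of the upright face of the cover's push ledge, 18 mm to -x of the cover's origin and 18 mm above its underside. It looks to -x (to the tab), is 60 mm wide in y and reaches from 42 to 60 mm above the worktop; behind it a ramp falls to +x. Push it to +x. The plate goes on 27 mm to -x of the face at 42 mm height; fingertips 50 mm above the worktop clear the seat's lips.
- snap_tab (a joint): Travel of the snap tab, straight down, in m: 0 = out (locking), 0.008 = fully pressed. Sprung: it returns when let go, unless the cover lies over its nose. It frees the cover at about 0.005; pressing takes 4 to 10 N.
- tab_top (a point): Centre of the top of the snap tab's pad (x = -66 mm, y = 0 in the box's frame; moves with it): a grey plastic block 30 (x) x 38 (y) mm with three fine ribs, at the end of the box away from the shelf. Top 58 mm above the worktop when out, 50 mm fully pressed. The pocket round it is 44 mm high, the ejector blocks beside it (|y| 26 to 50, x -66 to -49) 48 mm.
- collet_1: Bystander: steel spring collet, 33 mm across, 40 mm high, standing beside the box; origin at the centre of its underside. Leave alone.
- t_nut_1: Bystander: dark T-slot nut, 26 x 26 x 16 mm; origin at the centre of its underside. Leave alone.
- setup_block_1: Bystander: steel setup block with holes, 51 x 76 x 25 mm, lying flat; origin at the centre of its underside. Leave alone.
- end_mill_tube_1: Bystander: small tool in a clear plastic tube with a cap, 18 x 82 x 18 mm, lying; origin at the centre of its underside. Leave alone.

How it is judged:
By the outcome, as a careful person would: the job done as asked, in the order asked, and still so for the second after the job is handed in, with the robot touching nothing.
It also fails if it takes over 38 s, if anything falls off the work surface, if the arm or the gripper's body presses on something with over 40 N, if the wrist force passes 120 N, or if a joint passes its speed limit or range.

ROBOT

A 6-joint arm with a two-finger parallel gripper is mounted at the origin on a cart in front of the work surface, level with it; the furniture and walls round the work are solid. World frame = base frame: x ahead of the robot, y to its left, z up, the work surface at z = 0. Lengths are in m, angles in rad, forces in N, time in s.
With the tool pointing down it reaches from about 0.375 to 0.9 m from the base axis. Payload 3.1 kg.
Tool frame: the origin (TCP) lies midway between the tips of the shut fingers; the grasp point (between the pads) lies 19 mm behind it; z points along the fingers, y is the line along which they close (so a half turn about z gives the same grasp; the last joint's range is limited). The gripper opens to 85 mm and grips with 20 to 120 N. Pads are 22 mm wide; open, the fingers measure 114 mm over their backs; the gripper's body (76 mm by 85 mm) begins 54 mm behind the grasp point. The pads swing forward as they close: fully open they stand 13 mm farther back than shut.
Start: joints at [0.957, 0.527, 1.433, -0, 1.181, -0.178], TCP at [0.264, 0.567, 0.231] pointing down, gripper open.
Joint ranges: [-3.08, 3.08], [-0.75, 2.2], [0.22, 2.44], [-1.43, 4.57], [0, 2.65], [-2.85, 2.85]. Speed limits (rad/s): [2.79, 2.79, 3.14, 3.14, 3.14, 3.14].

INTERFACE

Orientations are given as a unit quaternion [w, x, y, z].
In Python, from workcell import monitor, viewer, job gives the robot as it stands.
- The arm moves only by the tool servo_tool, never from a script. Its argument "plan" is a list of rows, each an object of numbers: "dx", "dy", "dz": the shift along the tool's x, y, z in m; "ax", "ay", "az": the turn, a rotation vector about the tool's x, y, z in rad; "fingers": the closure, from -1 (fully open) to 1 (shut), so that 0 is half open. A call has 1 to 10 rows; each row shifts and turns the commanded pose from where the row before left it, along the tool's axes as they then stand; what a row does not reach is not made up. A row lasts 1/10 s, in which the tool goes at most 50 mm and 8.59 degrees, less where a joint would pass 70% of its speed; a pose out of reach is approached as far as the arm can. A call with a gripper value outside its range is refused whole. The fingers move at their own pace and stop on an object; the grip force is fixed at half the most. Time passes only in rows, so rows that do not move let the fingers close. It gives the time, the measured TCP pose, the force, the opening and the grip force at its end, in the units of the state.
- monitor.read_state(): the state, without advancing time (a new reading comes with each control period).
- viewer.grab_frame(name): name is "side" or "top"; returns (picture, depth): 420x560x3 uint8, red, green, blue; 420x560 float32, m along the optical axis (not along the pixel's ray), 0 where there is no reading.
- viewer.camera_info(name): a dict with "mtx" (3x3 intrinsics, pixels), "R" (3x3) and "t" (3): a world point X has camera coordinates R X + t. Camera axes: x right, y down, z forward; pixel columns grow to the right and rows downward; lengths in m; the calibration is good to about 2 mm. A picture is of the moment at which its call begins. camera_info takes no time and is no camera call.
- job.close_job(): hands the job in; it is judged then, once.
The state is a dict: "time": time; "q": joint angles; "joint_vel": joint speeds; "tau": joint torques, N m; "ee_pos": TCP position; "orientation": TCP orientation; "wrist_force": force on the tool from outside, world axes, zero at the start; "ft_torque": the same for the moment, N m; "width": finger opening in m; "finger_force": force on a finger pad.
Only numpy, scipy, OpenCV 4.12 (cv2) and the standard library are available. Lean on these libraries where they do the work, as an engineer would, in place of code of your own. Each camera call takes 0.05 s, during which the arm holds its last target. There are 200 camera calls.

## Working session

There is one attempt and no reset: what is moved stays moved. The work goes in short steps, Python scripts to look and compute and a tool call to move; the robot and the scene stay as the last step left them, time stands still between calls to the robot, and variables do not carry over. Pictures are saved under pics/ and viewed, at most 10 in all, crops included, and the job is handed in when it is done.

Besides the shell and the picture viewer there is one more tool, called in YAML: its name, and indented under it one key for each argument. servo_tool: Moves the arm, as the interface text tells. Its arguments: {"type":"object","properties":{"plan":{"type":"array"}},"required":["plan"]}

```bash
mkdir -p pics; python3 - <<'E'
from workcell import monitor, viewer
import cv2,numpy as np
for n in("top","side"):
    p,d=viewer.grab_frame(n); cv2.imwrite(f"pics/{n}0.png",p[:,:,::-1]); np.save(f"pics/{n}0.npy",d)
    print(n,viewer.camera_info(n))
s=monitor.read_state();print(s)
E
```

```text
top {'mtx': array([[411.00676999,   0.        , 275.17811112],
       [  0.        , 411.00676999, 201.47559667],
       [  0.        ,   0.        ,   1.        ]]), 'R': array([[-0.02250894, -0.99964531, -0.01423368],
       [-0.99846975,  0.02319726, -0.0502001 ],
       [ 0.05051247,  0.01308195, -0.99863775]]), 't': array([0.11179006, 0.59149553, 0.90229943])}
side {'mtx': array([[533.84172623,   0.        , 268.85040109],
       [  0.        , 533.84172623, 202.98789586],
       [  0.        ,   0.        ,   1.        ]]), 'R': array([[ 0.99875487,  0.04719293,  0.01617219],
       [ 0.04425548, -0.68853903, -0.72384768],
       [-0.02302531,  0.7236621 , -0.68977025]]), 't': array([-0.56045958,  0.06149883,  0.8534129 ])}
{'time': 0.1, 'q': array([ 9.56501600e-01,  5.28407625e-01,  1.43380919e+00, -2.33183609e-05,
        1.18138540e+00, -1.78524955e-01]), 'joint_vel': array([ 0.00090502, -0.00311006, -0.00453076, -0.00011989, -0.0009071 ,
        0.00040347]), 'tau': array([-3.16051119e-04, -4.43304169e+01, -1.78586179e+01, -2.67310652e-04,
        3.94256655e-03,  5.70694169e-06]), 'ee_pos': array([0.26342451, 0.56604594, 0.23039918]), 'orientation': array([-3.78009018e-04,  2.16160561e-01,  9.76357313e-01, -9.31025594e-04]), 'wrist_force': array([-0.30884241,  0.63804775, -0.31499626]), 'ft_torque': array([-0.02391198,  0.00484527,  0.05328923]), 'finger_force': 0.0, 'width': 0.08535402529503347}
```

View pics/top0.png

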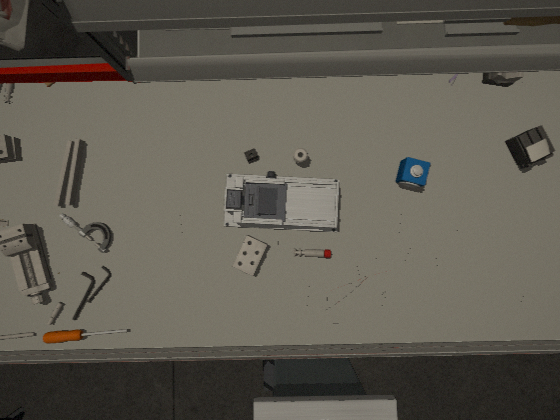

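View pics/side0.png

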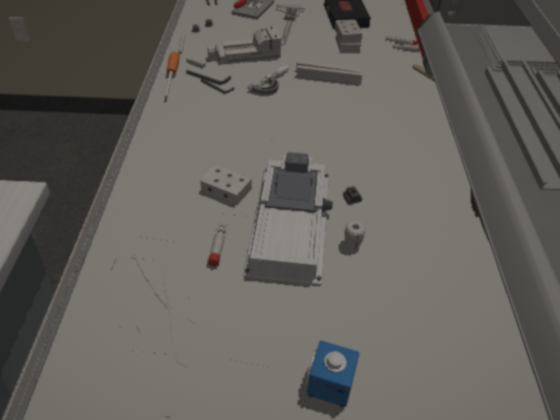

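The top view shows the box at pixels (225..340, 175..230), with the tab at its left end near (234,199) and the shelf to the right, so box +x is about world -y. I'll enlarge it.

```bash
python3 - <<'E'
import cv2
a=cv2.imread("pics/top0.png")[165:240,215:350]; cv2.imwrite("pics/c1.png",cv2.resize(a,None,fx=5.9,fy=5.9,interpolation=cv2.INTER_CUBIC))
a=cv2.imread("pics/side0.png")[145:285,200:370]; cv2.imwrite("pics/c2.png",cv2.resize(a,None,fx=4.2,fy=4.2,interpolation=cv2.INTER_CUBIC))
E
```

```text
(no output)
```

View pics/c1.png

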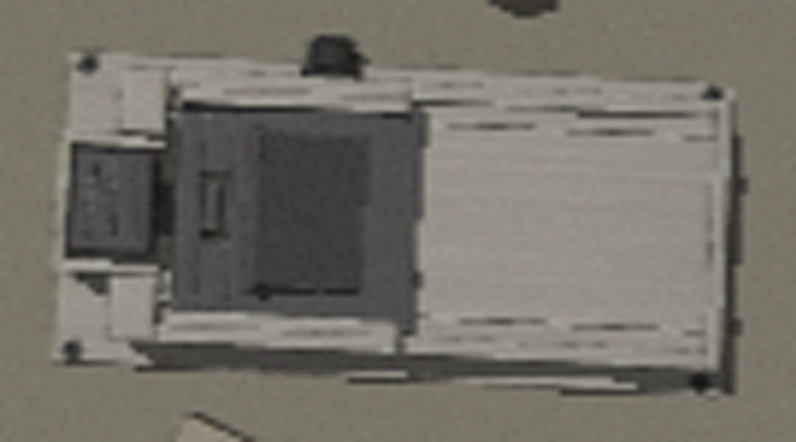

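View pics/c2.png

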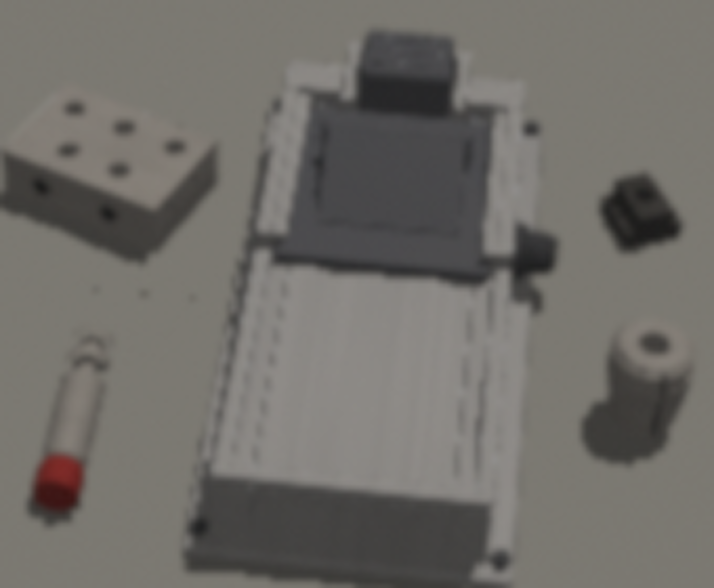

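Top crop: tab top corners (75,147),(158,152),(152,255),(68,250); cover front corners (428,113),(412,330). In the side crop the tab top is at (365,32),(455,37),(455,82),(358,78) and the cover front edge at (275,255),(490,272). I'll fit the box pose from these.

```bash
cat > h.py <<'E'
import numpy as np
from workcell import viewer
def proj(n,X):
    c=viewer.camera_info(n); p=(c["R"]@np.asarray(X).T).T+c["t"]; p=p@c["mtx"].T; return p[:,:2]/p[:,2:]
def box2w(P,b):
    P=np.atleast_2d(P); c,s=np.cos(b[2]),np.sin(b[2])
    return np.c_[P[:,0]*c-P[:,1]*s+b[0],P[:,0]*s+P[:,1]*c+b[1],P[:,2]]
E
python3 - <<'E'
from h import *
from scipy.optimize import least_squares
tab=[[-81,19,58],[-51,19,58],[-51,-19,58],[-81,-19,58]]
B1=np.array(tab+[[45,42,42],[45,-42,42]])/1e3
p1=np.array([[75,147],[158,152],[152,255],[68,250],[428,113],[412,330]])/5.9+[215,165]
# side view: +x down, +y (world +X) right
B2=np.array([tab[3],tab[0],tab[1],tab[2],[45,-42,42],[45,42,42]])/1e3
p2=np.array([[365,32],[455,37],[455,82],[358,78],[275,255],[490,272]])/4.2+[200,145]
for use in((1,1),(1,0),(0,1)):
    f=lambda b:np.r_[use[0]*(proj("top",box2w(B1,b))-p1).ravel(),use[1]*(proj("side",box2w(B2,b))-p2).ravel()]
    r=least_squares(f,[.55,0.1,-1.57],loss="soft_l1"); print(r.x.round(4),f(r.x).round(1))
    if use==(1,1): np.save("b.npy",r.x)
# depth check: tab top in top view
d=np.load("pics/top0.npy")
from workcell import viewer
c=viewer.camera_info("top")
for u,v in((234,199),(260,199),(310,205),(260,180)):
    z=d[v,u]; X=c["R"].T@(np.linalg.inv(c["mtx"])@[u,v,1]*z-c["t"]); print(u,v,X.round(4))
E
```

```text
[ 0.5954  0.1178 -1.6432] [ 0.6 -0.7  0.5 -0.8  0.6 -0.5  0.8 -0.4  0.1 -2.   0.9 -0.2 -0.2 -1.8
 -0.2 -1.2 -1.4 -1.2 -0.2 -2.2 -0.7 -0.8 -0.2  0.1]
[ 0.5934  0.1191 -1.6562] [ 0.1 -0.2  0.1 -0.2 -0.1  0.1  0.1  0.1 -0.3 -0.8  0.1  1.  -0.  -0.
 -0.  -0.  -0.  -0.  -0.  -0.  -0.  -0.  -0.  -0. ]
[ 0.5963  0.1149 -1.6417] [ 0.  -0.   0.  -0.   0.  -0.   0.  -0.   0.  -0.   0.  -0.   0.1 -0.8
  0.2 -0.1 -0.9 -0.1  0.2 -1.1 -0.2  0.5  0.4  1.4]
234 199 [0.5991 0.1855 0.0573]
260 199 [0.5978 0.1299 0.0584]
310 205 [0.5835 0.0221 0.0348]
260 180 [0.6396 0.1296 0.047 ]
```

servo_tool:
  plan:
    - {"az": 0.12,"fingers": 1}
    - {"az": 0.12,"fingers": 1}
    - {"az": 0.12,"fingers": 1}
    - {"az": 0.12,"fingers": 1}
    - {"az": 0.12,"fingers": 1}
    - {"az": 0.12,"fingers": 1}
    - {"az": 0.12,"fingers": 1}
    - {"az": 0.12,"fingers": 1}
    - {"az": 0.12,"fingers": 1}
    - {"az": 0.126,"fingers": 1}

```text
schema error: expected keys dx, dy, dz, ax, ay, az, fingers
```

```bash
cat >> h.py <<'E'
from workcell import monitor
from scipy.spatial.transform import Rotation as Ro
YAW=-1.643
def delta(bx,by,z,b=(0.5954,0.1175,YAW)):
    s=monitor.read_state(); w=s["orientation"]; R=Ro.from_quat(np.r_[w[1:],w[0]]).as_matrix()
    t=box2w([[bx,by,z]],b)[0]; print("target",t.round(4),"tool delta",(R.T@(t-s["ee_pos"])).round(4))
    ty=box2w([[0,1,0]],(0,0,b[2]))[0]
    print("t",s["time"],"pos",s["ee_pos"].round(4),"tool yaw err",np.cross(R[:,1],ty)[2].round(3),"F",s["wrist_force"].round(1),"w",s["width"],"tooly",R[:,1].round(3),"toolx",R[:,0].round(3),"z",R[:,2].round(3))
E
python3 -c "
from h import *
delta(-.066,0,.10)"
```

```text
target [0.6002 0.1833 0.1   ] tool delta [-0.4669 -0.2046  0.1306]
t 0.1 pos [0.2634 0.566  0.2304] tool yaw err -0.935 F [-0.3  0.6 -0.3] w 0.08535402529503347 tooly [ 0.422  0.907 -0.002] toolx [-0.907  0.422  0.   ] z [-0.001 -0.002 -1.   ]
```

servo_tool:
  plan:
    - {"dx": 0,"dy": 0,"dz": 0,"ax": 0,"ay": 0,"az": 0.12,"fingers": 1}
    - {"dx": 0,"dy": 0,"dz": 0,"ax": 0,"ay": 0,"az": 0.12,"fingers": 1}
    - {"dx": 0,"dy": 0,"dz": 0,"ax": 0,"ay": 0,"az": 0.12,"fingers": 1}
    - {"dx": 0,"dy": 0,"dz": 0,"ax": 0,"ay": 0,"az": 0.12,"fingers": 1}
    - {"dx": 0,"dy": 0,"dz": 0,"ax": 0,"ay": 0,"az": 0.12,"fingers": 1}
    - {"dx": 0,"dy": 0,"dz": 0,"ax": 0,"ay": 0,"az": 0.12,"fingers": 1}
    - {"dx": 0,"dy": 0,"dz": 0,"ax": 0,"ay": 0,"az": 0.12,"fingers": 1}
    - {"dx": 0,"dy": 0,"dz": 0,"ax": 0,"ay": 0,"az": 0.12,"fingers": 1}
    - {"dx": 0,"dy": 0,"dz": 0,"ax": 0,"ay": 0,"az": 0.12,"fingers": 1}
    - {"dx": 0,"dy": 0,"dz": 0,"ax": 0,"ay": 0,"az": 0.126,"fingers": 1}

```text
time: 1.1
ee_pos: [0.2636, 0.5662, 0.2307]
orientation: [0.0, 0.734, 0.68, -0.001]
wrist_force: [0.4, 0.2, 0.3]
width: 0.0003
finger_force: 0.0
```

```bash
python3 -c "
from h import *
delta(-.066,0,.10)"
```

```text
target [0.6002 0.1833 0.1   ] tool delta [-0.356   0.3648  0.1309]
t 1.1 pos [0.2636 0.5662 0.2307] tool yaw err 0.004 F [0.4 0.2 0.3] w 0.0003032512043598629 tooly [ 0.997 -0.076 -0.001] toolx [ 0.076  0.997 -0.001] z [-0.001 -0.001 -1.   ]
```

servo_tool:
  plan:
    - {"dx": -0.032,"dy": 0.033,"dz": 0,"ax": 0,"ay": 0,"az": 0,"fingers": 1}
    - {"dx": -0.032,"dy": 0.033,"dz": 0,"ax": 0,"ay": 0,"az": 0,"fingers": 1}
    - {"dx": -0.032,"dy": 0.033,"dz": 0,"ax": 0,"ay": 0,"az": 0,"fingers": 1}
    - {"dx": -0.032,"dy": 0.033,"dz": 0,"ax": 0,"ay": 0,"az": 0,"fingers": 1}
    - {"dx": -0.032,"dy": 0.033,"dz": 0,"ax": 0,"ay": 0,"az": 0,"fingers": 1}
    - {"dx": -0.032,"dy": 0.033,"dz": 0,"ax": 0,"ay": 0,"az": 0,"fingers": 1}
    - {"dx": -0.032,"dy": 0.033,"dz": 0,"ax": 0,"ay": 0,"az": 0,"fingers": 1}
    - {"dx": -0.032,"dy": 0.033,"dz": 0,"ax": 0,"ay": 0,"az": 0,"fingers": 1}
    - {"dx": -0.032,"dy": 0.033,"dz": 0,"ax": 0,"ay": 0,"az": 0,"fingers": 1}
    - {"dx": -0.032,"dy": 0.033,"dz": 0,"ax": 0,"ay": 0,"az": 0,"fingers": 1}

```text
time: 2.1
ee_pos: [0.571, 0.2223, 0.2309]
orientation: [-0.0, 0.732, 0.681, -0.0]
wrist_force: [1.0, 0.9, -0.5]
width: 0.0002
finger_force: 0.0
```

```bash
python3 -c "
from h import *
delta(-.066,0,.10)"
```

```text
target [0.6002 0.1833 0.1   ] tool delta [-0.0368  0.032   0.1308]
t 2.1 pos [0.571  0.2223 0.2309] tool yaw err -0.001 F [ 1.   0.9 -0.5] w 0.00016884046104070135 tooly [ 0.997 -0.071 -0.001] toolx [ 0.071  0.997 -0.   ] z [-0.001 -0.    -1.   ]
```

servo_tool:
  plan:
    - {"dx": -0.018,"dy": 0.017,"dz": 0.0,"ax": 0,"ay": 0,"az": 0,"fingers": 1}
    - {"dx": -0.018,"dy": 0.017,"dz": 0.03,"ax": 0,"ay": 0,"az": 0,"fingers": 1}
    - {"dx": 0,"dy": 0,"dz": 0.04,"ax": 0,"ay": 0,"az": 0,"fingers": 1}
    - {"dx": 0,"dy": 0,"dz": 0.04,"ax": 0,"ay": 0,"az": 0,"fingers": 1}
    - {"dx": 0,"dy": 0,"dz": 0.03,"ax": 0,"ay": 0,"az": 0,"fingers": 1}
    - {"dx": 0,"dy": 0,"dz": 0.01,"ax": 0,"ay": 0,"az": 0,"fingers": 1}
    - {"dx": 0,"dy": 0,"dz": 0,"ax": 0,"ay": 0,"az": 0,"fingers": 1}

```text
time: 2.8
ee_pos: [0.6004, 0.1855, 0.0796]
orientation: [-0.001, 0.732, 0.682, -0.002]
wrist_force: [-0.3, -0.5, 0.4]
width: -0.0002
finger_force: 0.0
```

```bash
python3 -c "
from h import *
import cv2
delta(-.066,0,.058)
p,_=viewer.grab_frame('side'); cv2.imwrite('pics/s1.png',cv2.resize(p[90:240,190:370,::-1],None,fx=4,fy=4,interpolation=cv2.INTER_CUBIC))"
```

```text
target [0.6002 0.1833 0.058 ] tool delta [-0.0021  0.      0.0216]
t 2.8 pos [0.6004 0.1855 0.0796] tool yaw err -0.001 F [-0.3 -0.5  0.4] w -0.0001976607254873868 tooly [ 0.997 -0.071 -0.004] toolx [ 0.071  0.997 -0.001] z [-0.004 -0.001 -1.   ]
```

View pics/s1.png

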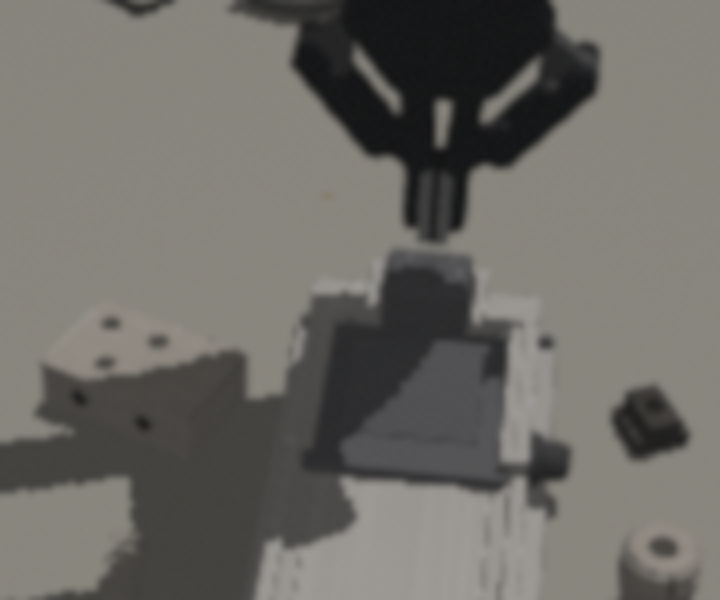

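The fingertips (433,235) hang centred over the tab pad (430,265). Now I'll press.

servo_tool:
  plan:
    - {"dx": -0.001,"dy": 0,"dz": 0.01,"ax": 0,"ay": 0,"az": 0,"fingers": 1}
    - {"dx": 0,"dy": 0,"dz": 0.008,"ax": 0,"ay": 0,"az": 0,"fingers": 1}
    - {"dx": 0,"dy": 0,"dz": 0.004,"ax": 0,"ay": 0,"az": 0,"fingers": 1}
    - {"dx": 0,"dy": 0,"dz": 0.003,"ax": 0,"ay": 0,"az": 0,"fingers": 1}
    - {"dx": 0,"dy": 0,"dz": 0.002,"ax": 0,"ay": 0,"az": 0,"fingers": 1}
    - {"dx": 0,"dy": 0,"dz": 0,"ax": 0,"ay": 0,"az": 0,"fingers": 1}
    - {"dx": 0,"dy": 0,"dz": 0,"ax": 0,"ay": 0,"az": 0,"fingers": 1}

```text
time: 3.55
ee_pos: [0.6016, 0.1847, 0.0546]
orientation: [0.0, 0.732, 0.682, 0.0]
wrist_force: [-1.5, 0.1, 2.2]
width: 0.0
finger_force: 1.4
```

servo_tool:
  plan:
    - {"dx": 0,"dy": 0,"dz": 0.002,"ax": 0,"ay": 0,"az": 0,"fingers": 1}
    - {"dx": 0,"dy": 0,"dz": 0.0015,"ax": 0,"ay": 0,"az": 0,"fingers": 1}
    - {"dx": 0,"dy": 0,"dz": 0,"ax": 0,"ay": 0,"az": 0,"fingers": 1}
    - {"dx": 0,"dy": 0,"dz": 0,"ax": 0,"ay": 0,"az": 0,"fingers": 1}
    - {"dx": 0,"dy": 0,"dz": 0,"ax": 0,"ay": 0,"az": 0,"fingers": 1}

```text
time: 4.05
ee_pos: [0.6016, 0.1848, 0.0508]
orientation: [-0.0, 0.732, 0.682, 0.0]
wrist_force: [-1.3, -0.0, 2.8]
width: -0.0003
finger_force: 1.5
```

```bash
python3 -c "
from h import *
import cv2
delta(-.066,0,.058)
p,_=viewer.grab_frame('side'); cv2.imwrite('pics/s2.png',cv2.resize(p[90:240,190:370,::-1],None,fx=4,fy=4,interpolation=cv2.INTER_CUBIC))"
```

```text
target [0.6002 0.1833 0.058 ] tool delta [-0.0015 -0.0013 -0.0072]
t 4.05 pos [0.6016 0.1848 0.0508] tool yaw err -0.001 F [-1.3 -0.   2.8] w -0.00031199979890083945 tooly [ 0.997 -0.071  0.   ] toolx [0.071 0.997 0.   ] z [ 0.  0. -1.]
```

View pics/s2.png

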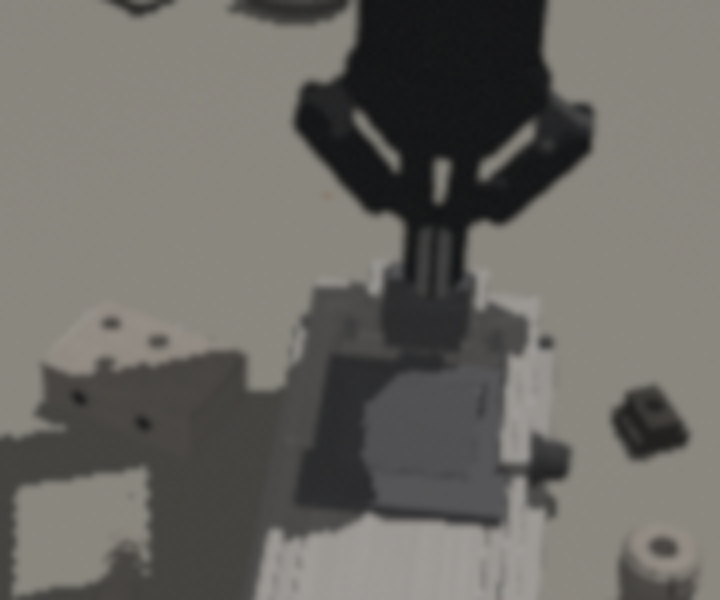

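The cover's front edge has jumped from about row 480 to 513, so it is released. I'll lift off and measure how far it has moved.

servo_tool:
  plan:
    - {"dx": 0,"dy": 0,"dz": -0.01,"ax": 0,"ay": 0,"az": 0,"fingers": 1}
    - {"dx": 0,"dy": 0,"dz": -0.03,"ax": 0,"ay": 0,"az": 0,"fingers": 1}
    - {"dx": 0.04,"dy": 0,"dz": -0.03,"ax": 0,"ay": 0,"az": 0,"fingers": 1}
    - {"dx": 0.04,"dy": 0,"dz": 0,"ax": 0,"ay": 0,"az": 0,"fingers": 1}
    - {"dx": 0,"dy": 0,"dz": 0,"ax": 0,"ay": 0,"az": 0,"fingers": 1}

```text
time: 4.6
ee_pos: [0.6085, 0.269, 0.123]
orientation: [0.001, 0.73, 0.683, 0.003]
wrist_force: [-0.6, -1.2, -0.3]
width: -0.0
finger_force: 0.0
```

```bash
python3 -c "
from h import *
import cv2
b=(0.5954,0.1175,YAW)
p,_=viewer.grab_frame('side'); im=np.ascontiguousarray(p[:,:,::-1])
f=4
c=cv2.resize(im[120:260,200:370],None,fx=f,fy=f,interpolation=cv2.INTER_CUBIC)
for d,col in((0,(0,0,255)),(.007,(0,255,0)),(.014,(255,0,0)),(.021,(0,255,255))):
    q=((proj('side',box2w([[.045+d,-.042,.042],[.045+d,-.03,.042],[-.018+d,-.03,.06],[-.018+d,-.02,.06]],b))-[200,120])*f).astype(int)
    cv2.line(c,q[0],q[1],col,1);cv2.line(c,q[2],q[3],col,1)
cv2.imwrite('pics/s3.png',c); delta(-.03,0,.08)"
```

```text
target [0.5976 0.1474 0.08  ] tool delta [-0.1196 -0.0019  0.0417]
t 4.65 pos [0.6074 0.2666 0.1218] tool yaw err -0.005 F [-0.4 -0.7 -0.7] w -0.00018436700483112035 tooly [ 0.998 -0.067  0.002] toolx [0.067 0.998 0.   ] z [ 0.002  0.    -1.   ]
```

View pics/s3.png

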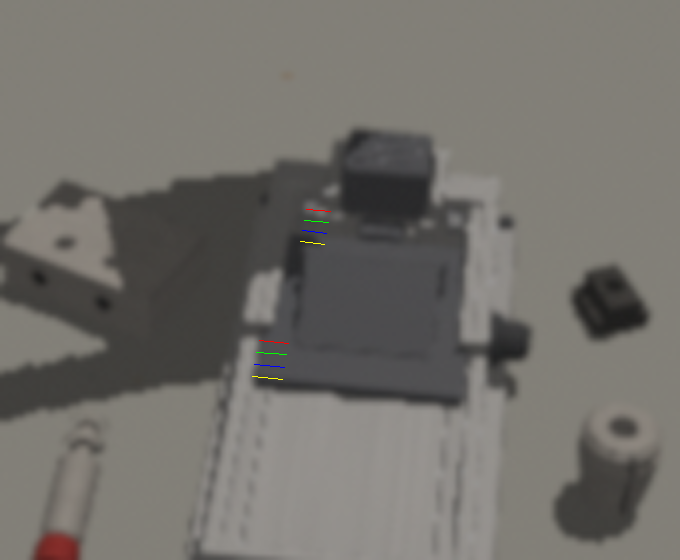

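The cover's front-left corner (265,383) and the ledge top edge (row 240) both match the 21 mm overlay, and the tab is up again. So the push face is at about box x = +3 mm. I'll come down behind it at x = -16.

servo_tool:
  plan:
    - {"dx": -0.044,"dy": 0,"dz": 0,"ax": 0,"ay": 0,"az": 0,"fingers": 1}
    - {"dx": -0.044,"dy": -0.001,"dz": 0,"ax": 0,"ay": 0,"az": 0,"fingers": 1}
    - {"dx": -0.044,"dy": 0,"dz": 0,"ax": 0,"ay": 0,"az": 0,"fingers": 1}
    - {"dx": 0,"dy": 0,"dz": 0.01,"ax": 0,"ay": 0,"az": 0,"fingers": 1}
    - {"dx": 0,"dy": 0,"dz": 0.03,"ax": 0,"ay": 0,"az": 0,"fingers": 1}
    - {"dx": 0,"dy": 0,"dz": 0.01,"ax": 0,"ay": 0,"az": 0,"fingers": 1}
    - {"dx": 0,"dy": 0,"dz": 0,"ax": 0,"ay": 0,"az": 0,"fingers": 1}
    - {"dx": 0,"dy": 0,"dz": 0,"ax": 0,"ay": 0,"az": 0,"fingers": 1}

```text
time: 5.45
ee_pos: [0.5969, 0.1331, 0.0708]
orientation: [-0.0, 0.732, 0.682, -0.0]
wrist_force: [-0.3, -0.7, -0.9]
width: -0.0001
finger_force: 0.0
```

```bash
python3 -c "
from h import *
import cv2
delta(-.016,0,.051)
p,_=viewer.grab_frame('side'); cv2.imwrite('pics/s4.png',cv2.resize(p[110:250,200:370,::-1],None,fx=4,fy=4,interpolation=cv2.INTER_CUBIC))"
```

```text
target [0.5966 0.1335 0.051 ] tool delta [ 0.0003 -0.0003  0.0198]
t 5.45 pos [0.5969 0.1331 0.0708] tool yaw err -0.002 F [-0.3 -0.7 -0.9] w -6.296168314720085e-05 tooly [ 0.998 -0.07  -0.   ] toolx [ 0.07   0.998 -0.   ] z [-0. -0. -1.]
```

View pics/s4.png

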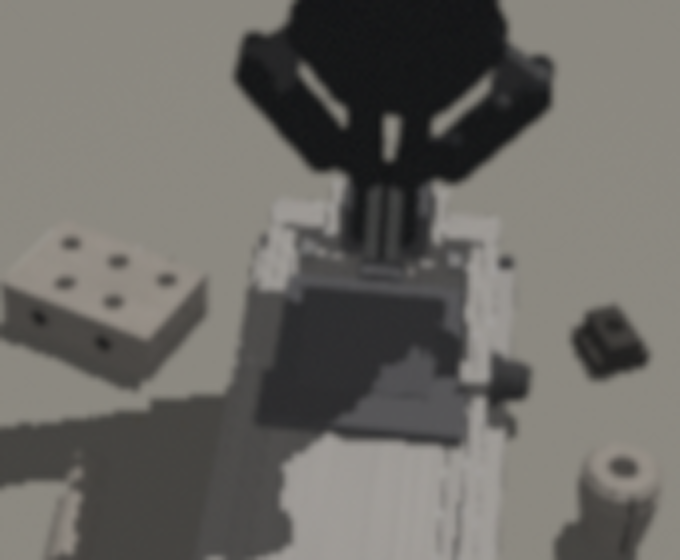

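The fingertip's front edge is at (385,262), just behind the ledge's top edge (row 285). The gap is a bit small, so I'll back off 6 mm, then go down and push.

servo_tool:
  plan:
    - {"dx": 0.006,"dy": 0,"dz": 0,"ax": 0,"ay": 0,"az": 0,"fingers": 1}
    - {"dx": 0,"dy": 0,"dz": 0.007,"ax": 0,"ay": 0,"az": 0,"fingers": 1}
    - {"dx": 0,"dy": 0,"dz": 0.007,"ax": 0,"ay": 0,"az": 0,"fingers": 1}
    - {"dx": 0,"dy": 0,"dz": 0.005,"ax": 0,"ay": 0,"az": 0,"fingers": 1}
    - {"dx": 0,"dy": 0,"dz": 0,"ax": 0,"ay": 0,"az": 0,"fingers": 1}
    - {"dx": -0.004,"dy": 0,"dz": 0,"ax": 0,"ay": 0,"az": 0,"fingers": 1}
    - {"dx": -0.004,"dy": 0,"dz": 0,"ax": 0,"ay": 0,"az": 0,"fingers": 1}
    - {"dx": -0.004,"dy": 0,"dz": 0,"ax": 0,"ay": 0,"az": 0,"fingers": 1}
    - {"dx": -0.004,"dy": 0,"dz": 0,"ax": 0,"ay": 0,"az": 0,"fingers": 1}

```text
time: 6.4
ee_pos: [0.5963, 0.1224, 0.052]
orientation: [0.0, 0.732, 0.681, 0.0]
wrist_force: [-0.5, 1.1, -1.1]
width: 0.0002
finger_force: 0.3
```

servo_tool:
  plan:
    - {"dx": -0.004,"dy": 0,"dz": 0,"ax": 0,"ay": 0,"az": 0,"fingers": 1}
    - {"dx": -0.006,"dy": 0,"dz": 0,"ax": 0,"ay": 0,"az": 0,"fingers": 1}
    - {"dx": -0.006,"dy": 0,"dz": 0,"ax": 0,"ay": 0,"az": 0,"fingers": 1}
    - {"dx": -0.006,"dy": 0,"dz": 0,"ax": 0,"ay": 0,"az": 0,"fingers": 1}
    - {"dx": -0.006,"dy": 0,"dz": 0,"ax": 0,"ay": 0,"az": 0,"fingers": 1}
    - {"dx": -0.006,"dy": 0,"dz": 0,"ax": 0,"ay": 0,"az": 0,"fingers": 1}
    - {"dx": -0.006,"dy": 0,"dz": 0,"ax": 0,"ay": 0,"az": 0,"fingers": 1}
    - {"dx": -0.006,"dy": 0,"dz": 0,"ax": 0,"ay": 0,"az": 0,"fingers": 1}
    - {"dx": -0.006,"dy": 0,"dz": 0,"ax": 0,"ay": 0,"az": 0,"fingers": 1}
    - {"dx": -0.005,"dy": 0,"dz": 0,"ax": 0,"ay": 0,"az": 0,"fingers": 1}

```text
time: 7.4
ee_pos: [0.592, 0.0655, 0.0518]
orientation: [-0.0, 0.732, 0.682, -0.0]
wrist_force: [0.6, 0.3, 1.3]
width: 0.0
finger_force: 0.6
```

```bash
python3 -c "
from h import *
delta(.068,0,.051)"
```

```text
target [0.5905 0.0497 0.051 ] tool delta [-0.0159 -0.0004  0.0008]
t 7.4 pos [0.592  0.0655 0.0518] tool yaw err -0.001 F [0.6 0.3 1.3] w 7.357426371528045e-06 tooly [ 0.997 -0.071 -0.   ] toolx [ 0.071  0.997 -0.   ] z [-0. -0. -1.]
```

servo_tool:
  plan:
    - {"dx": -0.004,"dy": 0,"dz": 0,"ax": 0,"ay": 0,"az": 0,"fingers": 1}
    - {"dx": -0.004,"dy": 0,"dz": 0,"ax": 0,"ay": 0,"az": 0,"fingers": 1}
    - {"dx": -0.004,"dy": 0,"dz": 0,"ax": 0,"ay": 0,"az": 0,"fingers": 1}
    - {"dx": -0.003,"dy": 0,"dz": 0,"ax": 0,"ay": 0,"az": 0,"fingers": 1}
    - {"dx": 0,"dy": 0,"dz": 0,"ax": 0,"ay": 0,"az": 0,"fingers": 1}
    - {"dx": 0.01,"dy": 0,"dz": 0,"ax": 0,"ay": 0,"az": 0,"fingers": 1}
    - {"dx": 0,"dy": 0,"dz": -0.03,"ax": 0,"ay": 0,"az": 0,"fingers": 1}
    - {"dx": 0,"dy": 0,"dz": -0.045,"ax": 0,"ay": 0,"az": 0,"fingers": 1}
    - {"dx": 0.045,"dy": 0,"dz": -0.02,"ax": 0,"ay": 0,"az": 0,"fingers": 1}
    - {"dx": 0.045,"dy": 0,"dz": 0,"ax": 0,"ay": 0,"az": 0,"fingers": 1}

```text
time: 8.4
ee_pos: [0.6011, 0.1516, 0.151]
orientation: [0.003, 0.733, 0.681, 0.003]
wrist_force: [0.3, -0.3, -0.4]
width: 0.0001
finger_force: 0.0
```

servo_tool:
  plan:
    - {"dx": 0.045,"dy": 0,"dz": 0,"ax": 0,"ay": 0,"az": 0,"fingers": 1}
    - {"dx": 0.045,"dy": 0,"dz": 0,"ax": 0,"ay": 0,"az": 0,"fingers": 1}
    - {"dx": 0,"dy": 0,"dz": 0,"ax": 0,"ay": 0,"az": 0,"fingers": 1}

```text
time: 8.7
ee_pos: [0.6039, 0.2472, 0.147]
orientation: [-0.0, 0.729, 0.684, 0.001]
wrist_force: [-0.7, -0.3, 0.6]
width: 0.0
finger_force: 0.0
```

```bash
python3 -c "
from h import *
import cv2
b=(0.5954,0.1175,YAW)
p,_=viewer.grab_frame('side'); im=np.ascontiguousarray(p[:,:,::-1])
f=4;o=[200,140]
c=cv2.resize(im[140:285,200:370],None,fx=f,fy=f,interpolation=cv2.INTER_CUBIC)
for d,col in((.085,(0,0,255)),(.095,(0,255,0)),(.108,(255,0,0))):
    q=((proj('side',box2w([[.045+d,-.042,.042],[.045+d,-.03,.042],[-.045+d,-.042,.042],[-.045+d,-.03,.042]],b))-o)*f).astype(int)
    cv2.line(c,q[0],q[1],col,1);cv2.line(c,q[2],q[3],col,1)
cv2.imwrite('pics/s5.png',c); delta(-.03,0,.08)"
```

```text
target [0.5976 0.1474 0.08  ] tool delta [-0.0971  0.0002  0.0666]
t 8.75 pos [0.6037 0.2443 0.1466] tool yaw err -0.007 F [-0.4  0.6 -0.6] w 0.00016667512908639064 tooly [ 0.998 -0.065  0.   ] toolx [0.065 0.998 0.   ] z [ 0.  0. -1.]
```

View pics/s5.png

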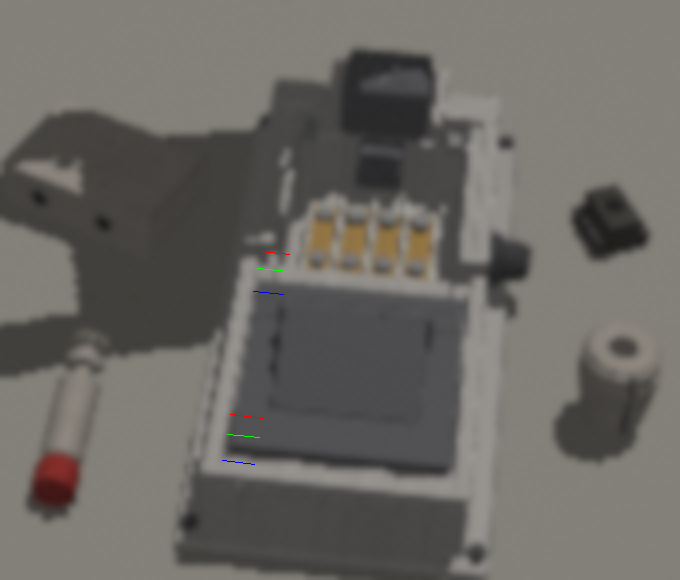

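The terminals (320–420, 240) are fully uncovered. The cover lies flat between the guides, about 100 mm along (rear edge at row 282), and the loose things stand where they were. I'll hand the job in.

```bash
python3 -c "
from workcell import job
print(job.close_job())"
```

```text
the job is handed in; nothing more can be done
None
```

The job is handed in at about 9 s of the 38 s allowed: I pressed the tab until the cover sprang free, then slid it about 100 mm onto the shelf, where the last picture shows it flat between the guides with the terminals uncovered and the loose things in view not moved.

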